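# Set the clearance of a vial clamp

### The job

Push the sliding carriage with its vial fully home under the bridge of the clamp, up against the end stop. Then turn the thumbscrew on the bridge clockwise until it seats on the vial's cap, back it off a quarter turn so that the vial keeps a little play, and hold it there: finish with the thumbscrew still gripped at that setting, the carriage still home. Leave the other things on the bench where they stand.

Things in the scene. Friction and masses are not known exactly. Their poses are not given: they have to be found in the camera images.
- clamp_stand: aluminium clamp stand, fixed. Origin on the worktop under the thumbscrew's axis; x along the guide rails, the way the carriage goes home; z up. Base x -225 to +65, y -54 to +54 mm; rails 25 mm high, within 36 mm of the middle. Bridge across the rails at x -17 to +17, y -52 to +52 mm, opening under it 64 mm high, top 76 mm (bushing, 10 mm radius, 80 mm). End stop beyond it.
- carriage (a joint): travel of the carriage in m: 0 drawn right out, grows along the stand's +x, 0.080 is home against the end stop (its vial is then under the thumbscrew). Slides with about 2 N friction, stays where it is left.
- blade_grip (a point): middle of the upright aluminium blade on the carriage, 68 mm above the worktop, x along the rails as the stand's. Blade 12 mm thick (its y), 26 mm wide (its x), top at 85 mm; broader foot below 27 mm. It stays in front of the bridge: at home at x = -100 mm of the stand. 100 mm ahead of it the carriage carries a white capped vial, 22 mm wide, top at 57 mm.
- thumbscrew (a joint): turn in rad, grows clockwise seen from above: 0 backed right off (a stop), 3.0 seated on the vial's cap (a firm stop, the torque rises sharply). Between, about 0.06 N m friction; it stays where it is left and sinks 1 mm a radian.
- wing_grip (a point): middle of the thumbscrew's flat steel wing, on its vertical axis, 107 mm above the worktop when seated. Wing 42 mm long (its x), 9 mm thick (its y), 29 mm high (17 mm below to 12 mm above this point); a steel collar of radius 9 mm under it, then the bushing 27 mm below. Turns with the screw; the wing lies along the rails when the joint reads 0.
- tip_box: bystander: blue pipette tip box with clear lid, 86 x 121 x 66 mm, origin at the middle of its underside
- marker: bystander: black marker pen lying, 135 mm long, 17 mm thick, origin at its underside
- vial_dark: bystander: loose dark glass vial with black cap beside the clamp, 22 mm wide, 53 mm high, origin at the middle of its underside
- vial_white: bystander: loose white vial with white cap beside the clamp, 22 mm wide, 37 mm high, origin at the middle of its underside

How it is judged (in metres and radians):
On the way, in this order (a step that is already met when the one before it is completed fails the run):
1. the carriage is home against the end stop (value of joint carriage above 0.0765 m), for 0.2 s.
2. with the carriage home, the thumbscrew is seated (value of joint carriage above 0.0765 m and value of joint thumbscrew above 2.92 rad), for 0.1 s.
At the end, for the whole second after the job is handed in: The carriage is home (within 3.5 mm of its end stop); the thumbscrew, after seating, stands a quarter turn back from the seat (90 degrees, 15 either way), at rest, and the fingers still grip it with more than 2 N (value of joint carriage above 0.0765 m and value of joint thumbscrew between 1.16 and 1.7 rad and velocity of joint thumbscrew between -0.05 and 0.05 rad/s and contact force between the fingers and thumbscrew above 2 N); the arm keeps its last pose, push and grip.
It fails at once if a bystander (tip box, marker, loose vial) is moved more than 30 mm (distance of any of tip_box, marker, vial_dark, vial_white from where it was at the start of the episode above 0.03 m).
It fails at once if a loose vial is knocked over (angle between any of vial_dark, vial_white's own z axis and vertical above 0.7 rad).
It also fails if it takes over 72 s, if anything falls off the work surface, if the arm or the gripper's body presses on something with over 40 N, if the wrist force passes 120 N, or if a joint passes its speed limit or range.

### The arm

A 7-joint arm with a two-finger parallel gripper is mounted at the origin on a cart in front of the work surface, level with it; the furniture and walls round the work are solid. World frame = base frame: x ahead of the robot, y to its left, z up, the work surface at z = 0. Lengths are in mm, angles in rad, forces in N, time in s.
With the tool pointing down it reaches from about 400 to 875 mm from the base axis. Payload 6.5 kg.
Tool frame: the origin (TCP) lies between the finger pads; the fingertips stand 19 mm ahead of it and the grasp point (between the pads) is the TCP (bot.tip_reach is the distance from the TCP to the fingertips, in mm); z points along the fingers, x is the direction in which the jaws open and shut, and the axes are right-handed (so a half turn about z gives the same grasp; the last joint's range is limited). The gripper opens to 88 mm and grips with 3 to 60 N. Pads are 18 mm wide; open, the fingers measure 123 mm over their backs; the gripper's body (75 mm by 187 mm) begins 45 mm behind the grasp point.
Start: joints at [-1.398, 0.536, -0.004, 1.538, 0.003, 1.067, -0.071], TCP at [153.744, 631.548, 257.716] pointing down, gripper open.
Joint ranges: [-2.7, 2.7], [-0.37, 2.16], [-1.27, 1.26], [0.24, 2.4], [-1.31, 4.45], [0.19, 1.91], [-2.76, 2.76]. Speed limits (rad/s): [2.39, 2.39, 3.14, 3.14, 3.14, 3.14, 3.14].

### API

Orientations are given as a unit quaternion [x, y, z, w].
In Python, from bench import bot, claw, status, eyes gives the robot as it stands. Calls block until the motion is done:
- bot.move_to(position, orientation): joint-space move of the TCP to a pose.
- bot.move_linear(position, orientation=None, velocity=150, max_force=None): straight line of the TCP; orientation=None keeps the orientation; velocity is the mean speed in mm/s. With max_force (N) it stops when the force on the tool has changed by that much, and returns True; else False.
- bot.movej(angles): joint-space move.
- claw.gripper_to(opening, newtons=None): opening from 0.0 (shut) to 1.0 (fully open); newtons is the grip in N (None keeps the last); returns when the fingers have stopped.
- bot.sleep(seconds).
- bot.ik(position, orientation): joint angles nearest the present ones, or None.
- status.observe(): the state.
- eyes.get_image(name): name is "scene" or "top"; returns the picture (400x640x3 uint8, red, green, blue); there is no depth.
- eyes.get_calibration(name): a dict with "fov_y" (degrees; the focal length in pixels is half the picture's height over the tangent of half this angle, whatever the lens; pixels are square), "cx", "cy" (the principal point, pixels), "xyz" and "orientation" of the camera in the world. Camera axes: x right, y down, z forward; pixel columns grow to the right and rows downward; lengths in mm; the calibration is good to about 2 mm. A picture is of the moment at which its call begins. get_calibration takes no time and is no camera call.
A pose or a line that the arm cannot do raises bot.PlanningError and nothing moves.
- bot.finish_job(): hands the job in, once; it reports no verdict.
The state is a dict: "t": time; "joint_pos": joint angles; "joint_vel": joint speeds; "effort": joint torques, N m; "ee_pos": TCP position; "ee_rot": TCP orientation; "contact_force": force on the tool from outside, world axes, zero at the start; "torque": the same for the moment, N m; "grip_width": opening from 0.0 (shut) to 1.0 (fully open).
Only numpy, scipy, OpenCV 4.12 (cv2) and the standard library are available. Lean on these libraries where they do the work, as an engineer would, in place of code of your own. Each camera call takes 0.05 s, during which the arm holds its last target. There are 200 camera calls.

## Working session

There is one attempt and no reset: what is moved stays moved. The work goes in short steps, each a Python script; the robot and the scene stay as the last script left them, time stands still between calls to the robot, and variables do not carry over. Pictures are saved under pics/ and viewed, about 8 in all and at most 12, crops included, and the job is handed in when it is done.

```bash
mkdir -p pics; ls; python3 - <<'E'
from bench import bot, claw, status, eyes
import cv2
for n in("scene","top"):
    cv2.imwrite(f"pics/{n}0.png",eyes.get_image(n)[:,:,::-1]); print(n,eyes.get_calibration(n))
s=status.observe(); print(s)
E
```

```text
pics
scene {'fov_y': 55.100612679463005, 'cx': 313.732130699438, 'cy': 201.0886307034509, 'xyz': array([ 224.9887153 , -365.50342978,  743.10006504]), 'orientation': array([ 0.89619049, -0.25043262,  0.08945216, -0.35513999])}
top {'fov_y': 49.103176543690424, 'cx': 325.4440963292349, 'cy': 193.53573134937773, 'xyz': array([ 319.02550029,  150.34358416, 1360.77221431]), 'orientation': array([-0.69892726,  0.71041403, -0.05645184,  0.06021441])}
{'t': 0.1, 'joint_pos': array([-1.39820091,  0.53705538, -0.00443515,  1.53873337,  0.00261818,
        1.06727679, -0.07122416]), 'joint_vel': array([-1.36954010e-03, -2.13721234e-03,  1.86775527e-03, -3.62179289e-03,
       -3.15350271e-05, -5.09187572e-04, -2.00400583e-04]), 'effort': array([ 2.33880397e-03, -5.72081494e+01,  9.93549675e-01, -2.52231020e+01,
       -5.62261941e-02,  1.34172774e-02,  2.92742061e-05]), 'ee_pos': array([153.64410735, 631.06896789, 256.96536417]), 'ee_rot': array([ 7.86282387e-01,  6.17866871e-01, -5.35567404e-04,  5.01409307e-04]), 'contact_force': array([-0.26138803,  0.6450279 ,  0.20288438]), 'torque': array([-0.01719339,  0.00460006, -0.02253175]), 'grip_width': 1.0033876487128341}
```

View pics/scene0.png

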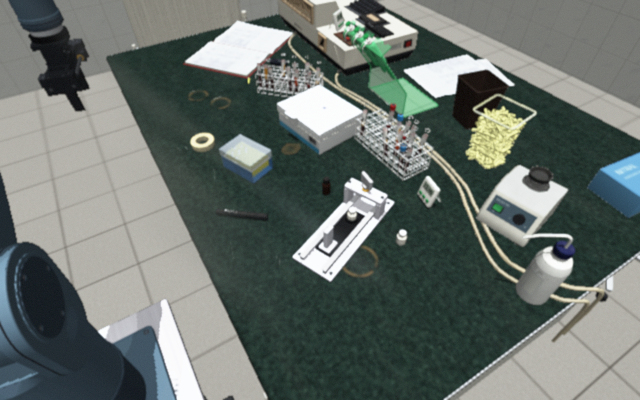

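View pics/top0.png

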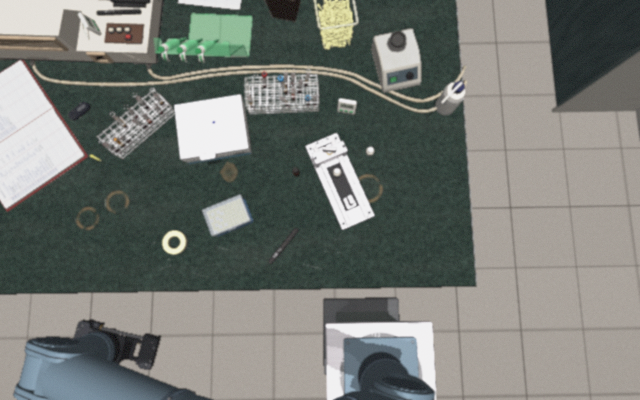

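The stand is in the top view at about (340,180), with the bridge near (326,150) and the blade near (350,203). The scene view shows the wing at (367,180), the blade at (328,237), and the loose vials at (326,187) and (402,237). I'll enlarge the stand in both views.

```bash
python3 - <<'E'
import cv2,numpy as np
a=cv2.imread("pics/top0.png")[125:235,280:390]; b=cv2.imread("pics/scene0.png")[165:280,290:410]
a=cv2.resize(a,(400,400),interpolation=cv2.INTER_CUBIC);b=cv2.resize(b,(400,383),interpolation=cv2.INTER_CUBIC)
c=np.zeros((400,800,3),np.uint8);c[:,:400]=a;c[:383,400:]=b
cv2.imwrite("pics/crop0.png",c)
E
```

```text
(no output)
```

View pics/crop0.png

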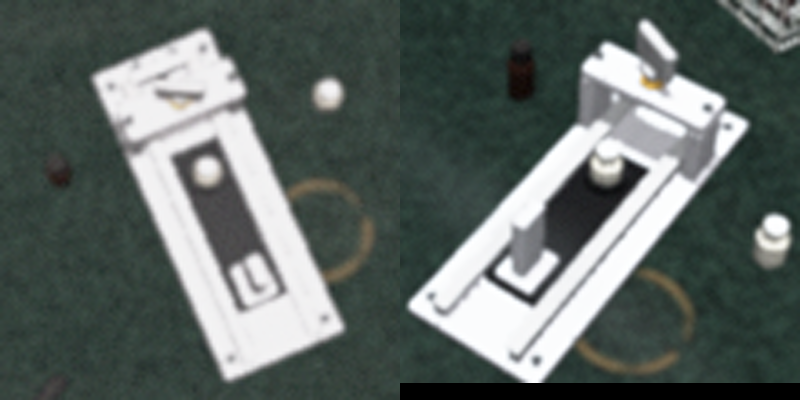

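```bash
cat > h.py <<'E'
import numpy as np
from scipy.spatial.transform import Rotation as R
from bench import bot, claw, status, eyes
C={n:eyes.get_calibration(n) for n in("top","scene")}
def proj(n,P):
    c=C[n]; f=200/np.tan(np.radians(c["fov_y"]/2))
    p=R.from_quat(c["orientation"]).inv().apply(np.atleast_2d(P)-c["xyz"])
    return np.c_[c["cx"]+f*p[:,0]/p[:,2], c["cy"]+f*p[:,1]/p[:,2]]
def cast(n,uv,z):
    c=C[n]; f=200/np.tan(np.radians(c["fov_y"]/2)); uv=np.atleast_2d(uv).astype(float)
    d=R.from_quat(c["orientation"]).apply(np.c_[(uv-[c["cx"],c["cy"]])/f,np.ones(len(uv))])
    return c["xyz"]+d*((z-c["xyz"][2])/d[:,2])[:,None]
ct=lambda p:np.array([280,125])+(np.array(p,float)+.5)/(400/110)-.5
cs=lambda p:np.array([290,165])+(np.array(p,float)-[400,0]+.5)/(400/120)-.5
E
python3 - <<'E'
from h import *
from scipy.optimize import least_squares
T=ct([(226,380),(344,326),(93,77),(208,28)]); S=cs([(409,304),(535,384),(748,123)])
L=np.array([(-225,54),(-225,-54),(65,54),(65,-54)],float)
def world(p,l): 
    c,s=np.cos(p[2]),np.sin(p[2]); return np.c_[np.array(l)[:,:2]@np.array([[c,s],[-s,c]])+p[:2]]
def res(p):
    W=np.c_[world(p,L),np.full(4,p[3])]
    return np.r_[(proj("top",W)-T).ravel(),(proj("scene",W[[0,1,3]])-S).ravel()]
g=cast("top",T,8)
d=(g[2]+g[3]-g[0]-g[1])[:2];yaw=np.arctan2(d[1],d[0]);c0=g[:,:2].mean(0)+80*d/np.linalg.norm(d)
o=least_squares(res,[*c0,yaw,8]);p=o.x;print("stand",p,"deg",np.degrees(p[2]));print(o.fun.reshape(-1,2).round(1).tolist())
def local(W): c,s=np.cos(p[2]),np.sin(p[2]); return np.c_[(W[:,:2]-p[:2])@np.array([[c,-s],[s,c]]),W[:,2]].round(1)
print("cap top",local(cast("top",ct([(208,168)]),57)),"scene",local(cast("scene",cs([(607,147)]),57)))
print("bridge",local(cast("top",ct([(118,125),(245,88),(228,55)]),76)),local(cast("scene",cs([(604,44),(725,100)]),76)))
print("blade",local(cast("scene",cs([(513,208),(545,203)]),85)))
print("wing top",local(cast("top",ct([(155,92),(203,100)]),119)),"scene",local(cast("scene",cs([(642,22),(677,58)]),120)))
print("vial dark,white",local(cast("top",ct([(58,168),(328,92)]),[53,37])),local(cast("scene",cs([(520,98),(772,265)]),0)))
E
```

```text
stand [6.61699273e+02 1.42459489e+02 3.93289179e-01 8.17336808e+00] deg 22.53381010995684
[[0.3, -0.3], [-0.3, 0.7], [0.2, -0.3], [-0.4, 0.1], [-0.2, 0.1], [0.3, 0.1], [0.2, -0.2]]
cap top [[-60.2   0.5  57. ]] scene [[-59.5   0.2  57. ]]
bridge [[ -0.8  56.2  76. ]
 [-13.9 -53.1  76. ]
 [ 17.8 -51.6  76. ]] [[ 12.   50.1  76. ]
 [ 13.5 -52.5  76. ]]
blade [[-163.3    8.9   85. ]
 [-147.4   -5.8   85. ]]
wing top [[  2.   21.  119. ]
 [-19.5 -11.7 119. ]] scene [[  6.8  17.2 120. ]
 [-10.6 -22.  120. ]]
vial dark,white [[  -9.2  115.6   53. ]
 [ -36.4 -122.6   37. ]] [[ -11.   111.    -0. ]
 [ -41.3 -131.8    0. ]]
```

The stand fit is consistent, with residuals under 0.7 px. The carriage is at about 20 mm (blade at x = -160). The wing angle puts the thumbscrew at about 2.0–2.15 rad. Next I'll grip the blade and slide the carriage home.

```bash
cat >> h.py <<'E'
P0=np.array([661.7,142.46]); YAW=0.3933
def W(x,y,z): c,s=np.cos(YAW),np.sin(YAW); return [*(P0+[c*x-s*y,s*x+c*y]),z]
def down(a): return (R.from_euler("z",a)*R.from_euler("x",np.pi)).as_quat()
def wing(q,flip=0): return down(YAW-q+np.pi/2+flip*np.pi)   # tool x across wing at screw angle q
E
python3 - <<'E'
from h import *
for k in (1,-1):
    j=bot.ik(W(-160,0,200),down(YAW+k*np.pi/2)); print("blade",k,None if j is None else np.round(j,2))
    for q in (2.07,3.1,1.43):
        j=bot.ik(W(0,0,108),wing(q,k>0)); print(k,q,None if j is None else np.round(j,2))
k=1
def ok(k):
    j=bot.ik(W(-160,0,200),down(YAW+k*np.pi/2)); return 9 if j is None else abs(j[6])
k=min((1,-1),key=ok); o=down(YAW+k*np.pi/2); print("use",k)
bot.move_to(W(-160,0,180),o); claw.gripper_to(0.6,20)
bot.move_linear(W(-160,0,68),velocity=100,max_force=12)
s=status.observe(); print(s["t"],s["ee_pos"],s["contact_force"])
claw.gripper_to(0,20); s=status.observe(); print(s["grip_width"]*88,s["contact_force"])
hit=bot.move_linear(W(-90,0,68),velocity=40,max_force=18)
s=status.observe(); c,sn=np.cos(YAW),np.sin(YAW); d=s["ee_pos"][:2]-P0
print(hit,s["t"],"local",c*d[0]+sn*d[1],-sn*d[0]+c*d[1],s["contact_force"],s["grip_width"]*88)
E
```

```text
blade 1 [-0.42  0.4   0.22  1.94 -0.12  0.81  1.83]
1 2.07 [-0.13  0.76 -0.22  1.54  0.2   0.86  2.61]
1 3.1 [-0.28  0.75  0.01  1.55 -0.01  0.83  1.73]
1 1.43 [-0.9   1.07  1.08  1.6  -1.03  1.13 -2.16]
blade -1 [-0.79  0.47  0.7   1.96 -0.4   0.85 -1.04]
-1 2.07 [-0.62  0.82  0.53  1.58 -0.5   0.88 -0.01]
-1 3.1 [-0.71  0.87  0.68  1.58 -0.64  0.93 -0.94]
-1 1.43 [-0.53  0.79  0.39  1.57 -0.37  0.85  0.53]
use -1
4.4 [514.38292517  81.18610628  68.5345905 ] [ 0.41392509  0.07679862 -0.25360476]
11.819538755976353 [ 2.14074415 -4.59150514 -1.52762992]
True 6.4583 local -101.53051240891227 -1.202720425005971 [-1.27260534  0.49125018  5.84649279] 11.911149084026393
```

```bash
python3 - <<'E'
from h import *
import cv2
c,sn=np.cos(YAW),np.sin(YAW)
def show(t):
    s=status.observe(); d=s["ee_pos"][:2]-P0; f=s["contact_force"]
    print(t,round(s["t"],2),"local",(c*d[0]+sn*d[1]).round(1),(-sn*d[0]+c*d[1]).round(1),"Fx",(c*f[0]+sn*f[1]).round(1),f.round(1))
show("a"); print(bot.move_linear(W(-92,0,68),velocity=20,max_force=30)); show("b"); bot.sleep(.3); show("c")
a=eyes.get_image("top")[125:235,280:390,::-1];b=eyes.get_image("scene")[165:280,290:410,::-1]
o=np.zeros((400,800,3),np.uint8);o[:,:400]=cv2.resize(a,(400,400),interpolation=2);o[:383,400:]=cv2.resize(b,(400,383),interpolation=2)
cv2.imwrite("pics/c1.png",o)
E
```

```text
a 6.46 local -101.5 -1.2 Fx -1.0 [-1.3  0.5  5.8]
False
b 7.12 local -99.4 -1.2 Fx -19.0 [-16.4 -10.2  16.6]
c 7.42 local -99.3 -1.2 Fx -18.7 [-16.1 -10.1  15.9]
```

View pics/c1.png

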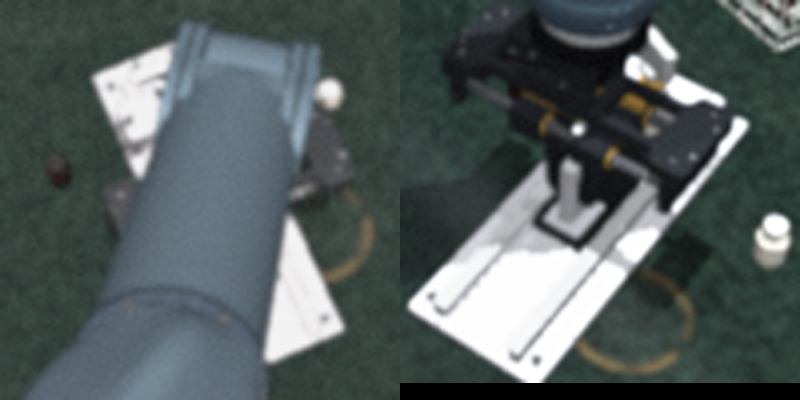

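The carriage is home: the force built up to 19 N with the TCP at x = -99.3. I'll release the blade and go to the wing.

```bash
cat >> h.py <<'E'
def show(t):
    s=status.observe(); d=s["ee_pos"][:2]-P0; f=s["contact_force"]; c,sn=np.cos(YAW),np.sin(YAW)
    x=R.from_quat(s["ee_rot"]).as_matrix()[:,0]; a=np.arctan2(x[1],x[0]); q=(YAW+np.pi/2-a)%np.pi
    print(t,round(s["t"],2),"loc",(c*d[0]+sn*d[1]).round(1),(-sn*d[0]+c*d[1]).round(1),s["ee_pos"][2].round(1),"q",round(q,3),"F",f.round(1),"M",s["torque"].round(2),"w",round(s["grip_width"]*88,1))
    return q,s
E
python3 - <<'E'
from h import *
claw.gripper_to(0.6); show("open")
p=status.observe()["ee_pos"]; bot.move_linear([p[0],p[1],190],velocity=150)
Q=2.07
bot.move_to(W(0,-1,190),wing(Q))
print(np.round(status.observe()["joint_pos"],2))
bot.move_linear(W(0,-1,108),velocity=80,max_force=12); show("down")
claw.gripper_to(0,8); show("grip8"); claw.gripper_to(0,25); show("grip25")
E
```

```text
open 8.26 loc -91.9 0.0 68.0 q 0.002 F [-1.2  0.8  0.3] M [0.01 0.14 0.06] w 52.9
[-0.51  0.68  0.36  1.53 -0.27  0.98 -0.18]
down 11.24 loc 0.5 -1.2 108.7 q 2.07 F [-0.2  0.6 -0.8] M [-0.1   0.05  0.  ] w 53.0
grip8 11.89 loc -1.4 -0.2 107.8 q 2.07 F [-5.3 -1.2  3.8] M [-0.02  1.23 -0.02] w 15.5
grip25 12.11 loc -1.4 -0.1 107.8 q 2.07 F [-4.8  0.   4.1] M [-0.06  1.2  -0.  ] w 14.3
```

A width of 14.3 mm instead of 9 means the grip isn't flat on the wing. Either the tips are touching the collar (they sit at z = 89, and the wing's underside is at about 91) or the yaw is off. I'll open, rise 5 mm and look.

```bash
python3 - <<'E'
from h import *
import cv2
claw.gripper_to(0.6,8); bot.move_linear(W(0,-1,113),velocity=60); show("up")
b=eyes.get_image("scene")[155:225,320:420,::-1]
claw.gripper_to(0,8); show("grip8"); 
b2=eyes.get_image("scene")[155:225,320:420,::-1]
cv2.imwrite("pics/c2.png",cv2.resize(np.hstack([b,b2]),(800,280),interpolation=2))
E
```

```text
up 13.07 loc 0.4 -1.1 113.6 q 2.07 F [ 0.6 -0.1 -0. ] M [-0.06  0.07  0.03] w 53.0
grip8 13.86 loc -1.5 -0.1 112.7 q 2.07 F [-5.  1.  3.] M [-0.06  1.14  0.  ] w 8.7
```

View pics/c2.png

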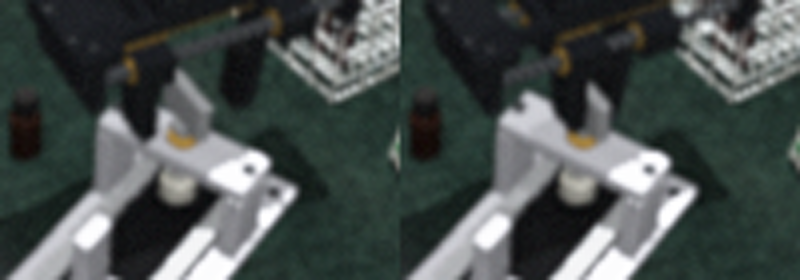

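At the higher position the width is 8.7 mm, so the grip is flat on the wing at q ≈ 2.07, and the vial can be seen under the bridge. Now I'll turn clockwise while watching the moment.

```bash
python3 - <<'E'
from h import *
claw.gripper_to(0,25)
Q=[2.07,2.4,2.7,2.85,2.92,2.97,3.02,3.07,3.12,3.17]
base=None
for q in Q:
    bot.move_linear(W(-1.5,-.1,113-(q-2.07)),wing(q),velocity=20)
    a,s=show(q)
    if base is None: base=s["torque"][2]
    if q>2.8 and abs(s["torque"][2]-base)>0.6: break
E
```

```text
2.07 14.38 loc -1.7 -0.0 112.8 q 2.07 F [-0.1 -1.  -1.1] M [-0.1   0.2  -0.05] w 8.4
2.4 14.86 loc -1.4 -0.2 112.5 q 2.397 F [ 1.2 -0.8 -3.4] M [-0.09 -0.04 -0.01] w 8.4
2.7 15.31 loc -1.2 -0.5 112.3 q 2.696 F [ 4.6 -1.5 -5.3] M [-0.19 -0.57 -0.04] w 9.0
2.85 15.61 loc -1.2 -0.6 112.1 q 2.846 F [ 4.5 -1.6 -5.6] M [-0.37 -0.83 -0.01] w 8.8
2.92 15.86 loc -1.2 -0.8 112.1 q 2.917 F [ 5.1 -2.2 -7.3] M [-0.42 -0.93 -0.06] w 9.2
2.97 16.11 loc -1.2 -0.8 112.0 q 2.967 F [ 5.8 -2.3 -6.9] M [-0.43 -0.95 -0.07] w 8.8
3.02 16.36 loc -1.2 -0.8 112.0 q 3.016 F [ 5.3 -1.9 -7.1] M [-0.45 -0.98  0.38] w 8.6
3.07 16.61 loc -1.3 -0.9 112.0 q 3.065 F [ 4.4 -2.2 -6.4] M [-0.57 -0.84  0.47] w 9.0
3.12 16.86 loc -1.3 -0.8 112.1 q 3.115 F [ 3.9 -2.4 -5.5] M [-0.55 -0.77  0.52] w 9.9
3.17 17.11 loc -1.1 -0.8 112.1 q 0.023 F [ 3.7 -2.6 -4.7] M [-0.57 -0.81  0.6 ] w 10.8
```

The moment jumped at q = 3.0 (−0.07 to +0.38 N m, then 0.6), so the screw is seated. I'll dwell there, then back off to 1.43.

```bash
python3 - <<'E'
from h import *
import cv2
bot.sleep(.3); show("seat")
for q in (3.0,2.6,2.2,1.8,1.43):
    bot.move_linear(W(-1.2,-.6,113-(q-2.07)),wing(q),velocity=20); show(q)
claw.gripper_to(0,25); bot.sleep(.5); show("end")
b=eyes.get_image("scene")[155:265,300:420,::-1]; a=eyes.get_image("top")[125:235,280:390,::-1]
cv2.imwrite("pics/c3.png",np.hstack([cv2.resize(a,(370,370),interpolation=2),cv2.resize(b,(404,370),interpolation=2)]))
E
```

```text
seat 17.41 loc -1.1 -0.8 112.1 q 0.023 F [ 4.3 -2.8 -4. ] M [-0.54 -0.81  0.64] w 10.6
3.0 17.73 loc -1.4 -0.9 112.1 q 3.001 F [ 2.4 -1.3 -4.9] M [-0.5  -0.47  0.02] w 8.8
2.6 18.27 loc -1.4 -0.5 112.4 q 2.603 F [ 2.  -1.9 -4.6] M [-0.42 -0.3   0.06] w 8.8
2.2 18.82 loc -1.6 -0.3 112.8 q 2.203 F [-0.5 -0.8 -2.1] M [-0.31  0.13  0.05] w 9.1
1.8 19.38 loc -1.9 -0.2 113.1 q 1.804 F [-4.6 -0.9  0.6] M [-0.28  0.85  0.05] w 8.8
1.43 19.89 loc -2.2 -0.2 113.5 q 1.432 F [-5.9 -0.5  1.7] M [-0.31  1.13  0.06] w 9.1
end 20.61 loc -2.2 -0.2 113.5 q 1.432 F [-5.4 -1.   2.5] M [-0.31  1.11  0.02] w 9.1
```

View pics/c3.png

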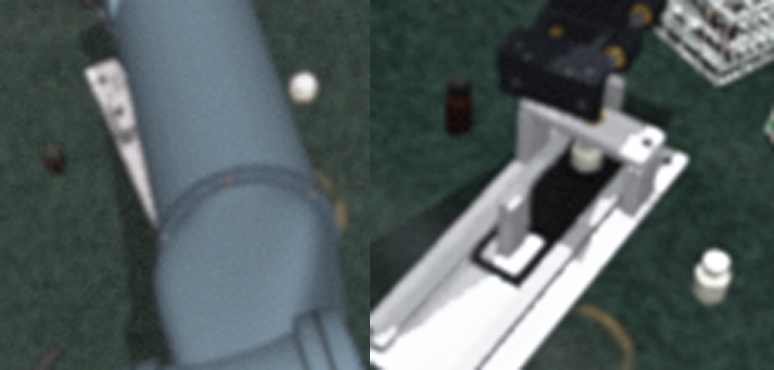

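Width is 9.1 mm, so the grip is flat on the wing at q = 1.43, and the vials stand where they were. The blade top is at about (514,200) in the crop. I'll check numerically that the carriage is home, then hand in.

```bash
python3 - <<'E'
from h import *
uv=np.array([[300+(514-370)/3.364,155+200/3.364]]); w=cast("scene",uv,85)[0]; d=w[:2]-P0; c,s=np.cos(YAW),np.sin(YAW)
x=c*d[0]+s*d[1]; print("blade x",x,"y",-s*d[0]+c*d[1]); show("pre")
if abs(x+100)<8: bot.finish_job(); print("done")
E
```

```text
blade x -107.88209280661951 y -5.11494527006257
pre 20.71 loc -2.2 -0.2 113.5 q 1.432 F [-5.8 -1.4  2.2] M [-0.28  1.14  0.02] w 8.9
the job is handed in; nothing more can be done
done
```

I've handed the job in: the carriage was pushed home, the thumbscrew seated and backed off a quarter turn, and the fingers still grip it. I don't have a verdict, and one of my last checks disagreed.

- **Carriage:** I gripped the blade and slid it from about 20 mm of travel to the end stop. The force rose to about 19 N with the tool at x = -99.3 mm (-100 expected). I did not touch the carriage after releasing it.
- **First wing grip:** It closed to 14.3 mm instead of 9, most likely because the fingertips met the collar. I opened, rose 5 mm and gripped again; the width was then about 8.7 mm, flat on the wing at about 2.07 rad.
- **Thumbscrew:** Turning clockwise, the moment jumped from about -0.07 to 0.38 N m at 3.0 rad and reached 0.6, so it was seated. I held it there 0.3 s, then backed off.
- **At hand-in:** The screw angle, read from the tool's direction, was 1.43 rad (1.16 to 1.70 allowed). The grip was set at 25 N, the fingers were 8.9 mm apart, and the clock read about 21 s.
- **Other things on the bench:** Both loose vials were still upright where they had been. I did not re-check the tip box or the marker, but the arm stayed well clear of them.

**The check that disagreed:** A last rough reading of the blade's top by eye, from one small picture, gave x = -107.9, y = -5.1 mm instead of -100, 0. I had set the pass limit at 8 mm, looser than the 3.5 mm the task allows, so this only just passed and does not confirm that the carriage is home. I put the difference down to picking the point by eye, since y is also off by 5 mm, where the rails allow no movement. The evidence for home is the force and position at the stop.

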